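# Register a lino printing block in the corner of the board

## Task

Get the lino block ready for printing: push it along the registration board into the corner made by the long far fence and the short side stop, so that its long edge lies flush against the fence and its end lies flush against the stop. Only push it with the fingers: it must stay flat on the board, never lifted or tipped, and everything else on the table is to be left where it stands. When it is home, move the hand clear.

Things in the scene. Friction and masses are not known exactly. Their poses are not given: they have to be found in the camera images.
- board: Fixed plywood registration board, 280 (x) x 400 (y) x 12 mm. Origin: centre of its underside, on the table; x points away from the robot (within 0.3 rad), y left, z up; its surface is at z = 12 mm. Along its whole far edge runs the far fence, a brown wooden strip 15 mm wide, standing 18 mm above the surface, inner face at x = +125 mm.
- stop: Side stop: short brown wooden strip fixed at the left or right end of the board (it varies), square to the far fence, 110 (x) x 14 (y) x 18 mm high. Origin: centre of its underside, on the board's surface at x = +60, y = +165 or -165 mm in the board's frame; axes parallel to the board's. The block butts against its face towards the middle of the board, 7 mm from its origin.
- block: Loose slab with a grey lino face and pale carved leaf, 90 (x) x 120 (y) x 22 mm, 140 to 280 g, slides at a few N; too wide to grip. Origin: centre of its underside, on the board. Starts mid-board, turned up to 0.25 rad, long sides facing fence and robot. Home: its +x long side on the far fence, its end nearest the stop on the stop (centre at x = 80, y = +-98 mm in the board's frame).
- jar: Closed ink jar, 48 mm across, 45 mm high, loose, standing upright on the board at the end away from the stop (at x = +60 mm, y = -165 or +165 mm in the board's frame). Origin: centre of its underside. Leave alone.
- mug: Blue mug full of pencils (one piece), 76 mm across, handle to 67 mm from its axis on its +y side, pencils to about 200 mm high, standing on the table left of the board. Origin: centre of its underside. Leave alone.
- can: Black spray can, 66 mm across, 190 mm high, standing on the table right of the board. Origin: centre of its underside. Leave alone.
- stamp: Self-inking stamp, 60 x 45 mm, 75 mm high, standing on the table right of the board, nearer the robot than the can. Origin: centre of its underside. Leave alone.
- stone: Small grey pebble, 48 mm across, 19 mm high, on the table beyond the far fence. Origin: centre of its underside. Leave alone.
- case: Black spectacles case, 60 mm along x, 160 mm along y, 34 mm high, on the table beyond the far fence. Origin: centre of its underside. Leave alone.
- eraser: White eraser, 45 mm along x, 22 mm along y, 14 mm high, loose, lying on the board at its near right corner. Origin: centre of its underside. Leave alone.
There are look-alikes about, which are no part of the job. What is shaped like the block but red is not meant.

How it is judged (in metres and radians):
At the end, for the whole second after the job is handed in: The block lies flat and at rest on the board, square to it within 0.035 rad (2 degrees), its long +x side within 3.5 mm of the far fence and its end within 3.5 mm of the side stop's inner face (x of block in the frame of board between 0.0765 and 0.0835 m and y of block in the frame of stop between -0.0705 and 0.0705 m and y of block in the frame of board between -0.12 and 0.12 m and angle between the x axis of block and the x axis of board, either way round below 0.035 rad and z of block in the frame of board between 0.009 and 0.015 m and linear speed of block below 0.01 m/s); the robot touches nothing.
It fails at once if the block is lifted off the board (6 mm) or tipped (0.12 rad) (z of block in the frame of board above 0.018 m or angle between block's own z axis and vertical above 0.12 rad).
It fails at once if the ink jar is moved more than 12 mm (distance of jar from where it was at the start of the episode above 0.012 m).
It fails at once if the mug, spray can, stamp, pebble, spectacles case or eraser is moved more than 20 mm (distance of any of mug, can, stamp, stone, case, eraser from where it was at the start of the episode above 0.02 m).
It also fails if it takes over 51 s, if anything falls off the work surface, if the arm or the gripper's body presses on something with over 40 N, if the wrist force passes 120 N, or if a joint passes its speed limit or range.

## Robot

A 6-joint arm with a two-finger parallel gripper is mounted at the origin on the work surface. World frame = base frame: x ahead of the robot, y to its left, z up, the work surface at z = 0. Lengths are in mm, angles in degrees, forces in N, time in s.
With the tool pointing down it reaches from about 350 to 800 mm from the base axis. Payload 7.3 kg.
Tool frame: the origin (TCP) lies on the centre line of the jaws, within the pads' length; the fingertips stand 22 mm ahead of it and the grasp point (between the pads) lies 3 mm ahead of it (r.tips_ahead is the distance from the TCP to the fingertips, in mm); z points along the fingers, y is the line along which they close (so a half turn about z gives the same grasp; the last joint's range is limited). The gripper opens to 85 mm and grips with 20 to 120 N. Pads are 22 mm wide; open, the fingers measure 114 mm over their backs; the gripper's body (76 mm by 85 mm) begins 54 mm behind the grasp point. The pads swing forward as they close: fully open they stand 13 mm farther back than shut.
Start: joints at [56.666, 19.595, 87.324, -0, 73.075, -8.365], TCP at [221.609, 475.954, 253.322] pointing down, gripper open.
Joint ranges: [-145.02, 145.02], [-44.19, 115.74], [2.07, 154.8], [-57.11, 237.11], [16.16, 152.29], [-177.93, 177.93]. Speed limits (degrees/s): [147.25, 147.25, 180, 180, 180, 180].

## Interface

Orientations are given as a 3x3 rotation matrix whose columns are the frame's x, y, z axes.
In Python, from rig import r, vision, job gives the robot as it stands.
- The arm moves only by the tool move_arm, never from a script. Its arguments are lists of equal length, an entry for each row: "linear": the shift along the tool's x, y, z in cm, a list of three; "rotation": the turn, a rotation vector about the tool's x, y, z in degrees, a list of three; "jaw": the gripper command: -1 is shut, 1 is fully open, values between are in proportion. In form: {"linear": [[x, y, z], ...], "rotation": [[ax, ay, az], ...], "jaw": [jaw, ...]}. A call has 1 to 5 rows; each row shifts and turns the commanded pose from where the row before left it, along the tool's axes as they then stand; what a row does not reach is not made up. A row lasts 1/8 s, in which the tool goes at most 62.5 mm and 10.7 degrees, less where a joint would pass 70% of its speed; a pose out of reach is approached as far as the arm can. A call is refused whole if a number of a shift passes 6.25 or a number of a turn 10.7, either way. A call with a gripper value outside its range is refused whole. The fingers move at their own pace and stop on an object; the grip force is fixed at half the most. Time passes only in rows, so rows that do not move let the fingers close. It gives the time, the measured TCP pose, the force, the opening and the grip force at its end, in the units of the state.
- r.get_obs(): the state, without advancing time (a new reading comes with each control period).
- vision.capture(name): name is "side" or "top"; returns a dict with "pixels" (480x640x3 uint8, red, green, blue), "z_map" (480x640 float32, mm along the optical axis (not along the pixel's ray), 0 where there is no reading), "vfov" (degrees; the focal length in pixels is half the picture's height over the tangent of half this angle, whatever the lens; pixels are square), "cx", "cy" (the principal point, pixels), "rvec" (rotation vector, rad) and "tvec" (3), from world to camera coordinates, as OpenCV has them. Camera axes: x right, y down, z forward; pixel columns grow to the right and rows downward; lengths in mm; the calibration is good to about 2 mm. A picture is of the moment at which its call begins.
- job.finish_job(): hands the job in; it is judged then, once.
The state is a dict: "t": time; "joints": joint angles; "dq": joint speeds; "tau": joint torques, N m; "tcp_pos": TCP position; "orientation": TCP orientation; "wrist_force": force on the tool from outside, world axes, zero at the start; "wrist_torque": the same for the moment, N m; "grip_width": opening from 0.0 (shut) to 1.0 (fully open); "gripper_force": force on a finger pad.
Only numpy, scipy, OpenCV 4.12 (cv2) and the standard library are available. Lean on these libraries where they do the work, as an engineer would, in place of code of your own. Each camera call takes 0.05 s, during which the arm holds its last target. There are 200 camera calls.

## Working session

There is one attempt and no reset: what is moved stays moved. The work goes in short steps, Python scripts to look and compute and a tool call to move; the robot and the scene stay as the last step left them, time stands still between calls to the robot, and variables do not carry over. Pictures are saved under pics/ and viewed, at most 10 in all, crops included, and the job is handed in when it is done.

Besides the shell and the picture viewer there is one more tool, called as name(argument=value, ...) on one line, values as JSON. move_arm: Moves the arm, as the interface text tells. Its arguments: {"type":"object","properties":{"linear":{"type":"array","items":{"type":"array","items":{"type":"number"}}},"rotation":{"type":"array","items":{"type":"array","items":{"type":"number"}}},"jaw":{"type":"array","items":{"type":"number"}}},"required":["linear","rotation","jaw"]}

```bash
mkdir -p pics
cat > h.py <<'E'
import numpy as np, cv2
from rig import r, vision, job
def cap(n):
    c=vision.capture(n); c['f']=240/np.tan(np.radians(c['vfov'])/2)
    c['R']=cv2.Rodrigues(np.array(c['rvec'],float))[0]; c['t']=np.array(c['tvec'],float).ravel(); return c
def save(c,fn): cv2.imwrite(fn,cv2.cvtColor(c['pixels'],cv2.COLOR_RGB2BGR))
def ray(c,uv,z):
    uv=np.atleast_2d(np.array(uv,float)); d=np.c_[(uv[:,0]-c['cx'])/c['f'],(uv[:,1]-c['cy'])/c['f'],np.ones(len(uv))]@c['R']
    o=-c['R'].T@c['t']; return o+d*((z-o[2])/d[:,2])[:,None]
def cloud(c):
    v,u=np.mgrid[:480,:640]; z=c['z_map']; p=np.dstack([(u-c['cx'])/c['f']*z,(v-c['cy'])/c['f']*z,z]).astype(float)
    w=(p-c['t'])@c['R']; w[z==0]=np.nan; return w
E
python3 - <<'E'
from h import *
for n in('top','side'):
    c=cap(n); save(c,f'pics/{n}0.png'); print(n,c['f'],-c['R'].T@c['t'],c['R'].round(2).tolist(),c['cx'],c['cy'])
o=r.get_obs(); print(o['t'],o['tcp_pos'],np.round(o['orientation'],3).tolist(),r.tips_ahead)
E
```

```text
top 604.6534890685765 [ 315.84105816   29.89598931 1390.29845449] [[0.0, -1.0, 0.0], [-0.99, -0.0, -0.17], [0.17, -0.0, -0.99]] 308.0990879469131 241.44637911854662
side 584.0934926571247 [ 442.30590116 -924.73917721  706.26703119] [[1.0, -0.08, 0.02], [-0.03, -0.57, -0.82], [0.08, 0.82, -0.57]] 323.59349838392006 243.48068771791753
0.1 [221.40750478 475.65833335 252.69348602] [[-0.907, 0.422, -0.001], [0.422, 0.907, -0.001], [0.0, -0.001, -1.0]] 22.0
```

View pics/top0.png

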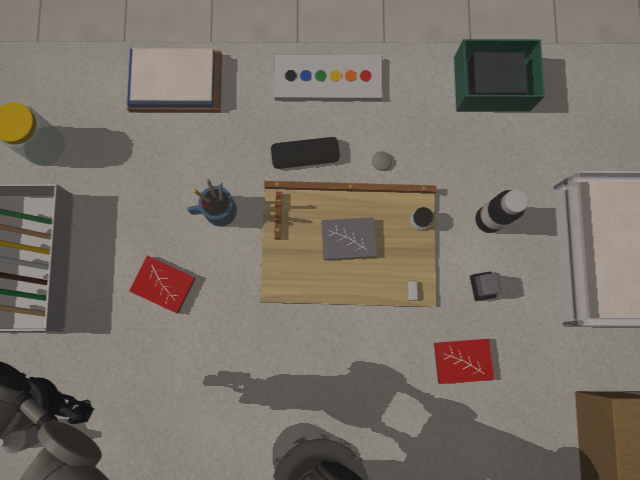

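View pics/side0.png

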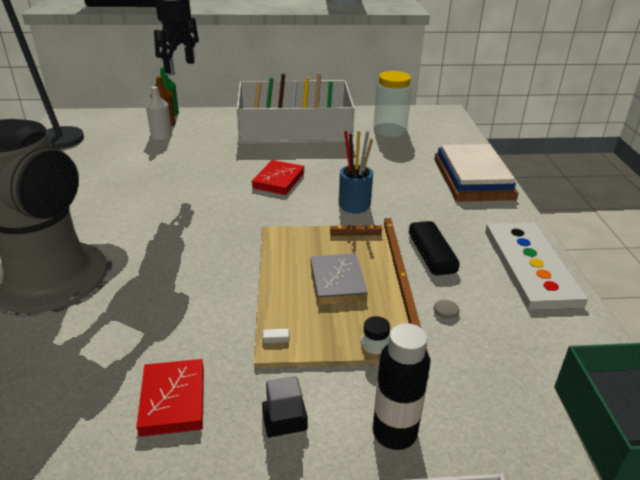

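The top view shows the stop on the left (278,215), the fence along row ~187, the block at (349,239), the jar at (421,216) and the eraser at (414,291). The side view agrees. Next I measure the board, fence, stop and block.

```bash
cat >> h.py <<'E'
def block(c,lo=(300,180),hi=(400,275)):
    hsv=cv2.cvtColor(c['pixels'],cv2.COLOR_RGB2HSV); m=np.zeros((480,640),np.uint8)
    roi=(slice(180,275),slice(268,405)); h=hsv[roi]
    m[roi]=((h[...,1]<60)&(h[...,2]>50)).astype(np.uint8)*255
    m=cv2.morphologyEx(m,cv2.MORPH_OPEN,np.ones((3,3)));m=cv2.morphologyEx(m,cv2.MORPH_CLOSE,np.ones((9,9)))
    k=max(cv2.findContours(m,cv2.RETR_EXTERNAL,cv2.CHAIN_APPROX_NONE)[0],key=cv2.contourArea)
    w=ray(c,k[:,0,:],34)[:,:2].astype(np.float32)
    return rectl(w)
def rectl(w):
    (x,y),(a,b),t=cv2.minAreaRect(w)   # long axis angle from +y
    if a<b: a,b,t=b,a,t+90
    return np.round([x,y,a,b,(t-90+90)%180-90],2)   # angle of short (x) axis
E
python3 - <<'E'
from h import *
c=cap('top'); hsv=cv2.cvtColor(c['pixels'],cv2.COLOR_RGB2HSV)
print('block',block(c))
for p in[(349,228),(300,260),(340,187),(278,230),(340,280),(370,230)]: print(p,hsv[p[1],p[0]])
H,S,V=[hsv[...,i].astype(int) for i in range(3)]
roi=np.zeros((480,640),bool); roi[175:315,255:445]=1
b=(roi&(H>8)&(H<30)&(S>60)).astype(np.uint8)
fen=(roi&(H<14)&(S>130)).astype(np.uint8)
n,l,s,ce=cv2.connectedComponentsWithStats(fen); print([list(x) for x in s[1:] if x[4]>60])
k=max(cv2.findContours(b-(b&fen),cv2.RETR_EXTERNAL,cv2.CHAIN_APPROX_NONE)[0],key=cv2.contourArea)
P=k[:,0,:]
def fit(sel,z):
    w=ray(c,P[sel] if sel.dtype==bool else sel,z)[:,:2].astype(np.float32)
    vx,vy,x,y=cv2.fitLine(w,cv2.DIST_HUBER,0,.01,.01).ravel(); return round(x,1),round(y,1),round(np.degrees(np.arctan2(vy,vx)),2)
print('near',fit((P[:,1]>295)&(P[:,0]>270)&(P[:,0]<430),12))
print('left',fit((P[:,0]<268)&(P[:,1]>245)&(P[:,1]<296),12))
print('right',fit((P[:,0]>430)&(P[:,1]>200)&(P[:,1]<296),12))
w=cloud(c); z=w[...,2]
# depth: points with height 26..34 near fence; near fence face and stop
m=roi&(z>24)&(z<40)&(fen>0)
q=w[m]; print(len(q),q[:,2].mean() if len(q) else 0)
for u in range(300,400,20):
    col=np.where(fen[175:200,u])[0]+175; print(u,ray(c,[[u,col.max()+.5],[u,col.min()-.5]],30)[:,:2].round(1).tolist())
for v in range(197,236,8):
    row=np.where(fen[v,265:295])[0]+265
    if len(row): print(v,row.min(),row.max(),ray(c,[[row.max()+.5,v],[row.min()-.5,v]],30)[:,:2].round(1).tolist())
E
```

```text
block [552.6  -68.48 120.75  90.8    3.26]
(349, 228) [168  14  94]
(300, 260) [ 19 100 146]
(340, 187) [ 13 144 110]
(278, 230) [ 18 156 134]
(340, 280) [ 19  98 140]
(370, 230) [162  14  93]
[[np.int32(265), np.int32(181), np.int32(86), np.int32(8), np.int32(446)], [np.int32(352), np.int32(184), np.int32(84), np.int32(8), np.int32(431)]]
near (np.float32(403.8), np.float32(-70.9), np.float32(88.57))
left (np.float32(463.2), np.float32(131.3), np.float32(-1.37))
right (np.float32(539.6), np.float32(-268.5), np.float32(-1.02))
995 29.887381853274245
300 [[673.2, 42.9], [682.8, 42.9]]
320 [[671.0, -3.5], [682.9, -3.5]]
340 [[668.8, -49.8], [683.1, -49.9]]
360 [[668.9, -96.1], [680.9, -96.3]]
380 [[666.7, -142.4], [681.0, -142.7]]
197 280 280 [[648.1, 87.8], [648.1, 90.1]]
213 276 280 [[610.3, 87.4], [610.3, 98.9]]
```

```bash
cat >> h.py <<'E'
TH=np.radians(-1.35); C=np.array([543.8,-69.6]); RB=np.array([[np.cos(TH),-np.sin(TH)],[np.sin(TH),np.cos(TH)]])
def b2w(p): return C+RB@np.array(p,float)
def w2b(p): return RB.T@(np.array(p[:2],float)-C)
def to(bx,by,z,yaw):   # yaw of tool y in board frame; prints turn, then shift in final tool axes (cm)
    o=r.get_obs(); R=np.array(o['orientation']); y0=np.degrees(np.arctan2(R[1,1],R[0,1]))
    d=(yaw+np.degrees(TH)-y0+180)%360-180; Rz=cv2.Rodrigues(np.array([0,0,np.radians(d)]))[0]
    sh=(Rz@R).T@(np.r_[b2w((bx,by)),z]-o['tcp_pos'])/10
    print('turn tool z',round(-d,2),'shift cm',sh.round(2),'board',w2b(o['tcp_pos']).round(1),'z',round(o['tcp_pos'][2],1),'jaw',o['grip_width'],'t',o['t'],'F',np.round(o['wrist_force'],1))
E
python3 -c "
from h import *
to(-75,1,150,90)"
```

```text
turn tool z -23.62 shift cm [-26.01 -53.65  10.33] board [-335.1  537.6] z 252.8 jaw 1.0014442737925575 t 0.15 F [-0.5 -0.6  0.2]
```

move_arm(linear=[[0, 0, 0], [0, 0, 0], [0, 0, 0]], rotation=[[0, 0, -7.9], [0, 0, -7.9], [0, 0, -7.9]], jaw=[0, 0, 0])

```text
t: 0.52
tcp_pos: [221.5, 475.8, 253.0]
orientation: [[-1.0, 0.018, -0.0], [0.018, 1.0, -0.001], [0.0, -0.001, -1.0]]
wrist_force: [-0.2, -0.3, 0.3]
grip_width: 0.499
gripper_force: 0.0
```

```bash
python3 -c "
from h import *
print(r.tips_ahead); to(-75,1,150,90)"
```

```text
22.0
turn tool z 0.34 shift cm [-26.01 -53.66  10.32] board [-335.1  537.7] z 253.0 jaw 0.49873232284001984 t 0.525 F [-0.2 -0.3  0.3]
```

move_arm(linear=[[-1.7, -3.6, 0.7], [-1.7, -3.6, 0.7], [-1.7, -3.6, 0.7], [-1.7, -3.6, 0.7], [-1.7, -3.6, 0.7]], rotation=[[0, 0, 0.3], [0, 0, 0], [0, 0, 0], [0, 0, 0], [0, 0, 0]], jaw=[0, 0, 0, 0, 0])

```text
t: 1.15
tcp_pos: [302.1, 292.5, 218.0]
orientation: [[-1.0, 0.027, 0.0], [0.027, 1.0, -0.0], [-0.0, -0.0, -1.0]]
wrist_force: [0.3, -0.7, 0.4]
grip_width: 0.499
gripper_force: 0.0
```

move_arm(linear=[[-1.7, -3.6, 0.7], [-1.7, -3.6, 0.7], [-1.7, -3.6, 0.7], [-1.7, -3.6, 0.7], [-1.7, -3.6, 0.7]], rotation=[[0, 0, 0], [0, 0, 0], [0, 0, 0], [0, 0, 0], [0, 0, 0]], jaw=[0, 0, 0, 0, 0])

```text
t: 1.78
tcp_pos: [382.2, 110.3, 183.1]
orientation: [[-1.0, 0.027, 0.0], [0.027, 1.0, 0.0], [-0.0, 0.0, -1.0]]
wrist_force: [1.1, 0.6, 0.2]
grip_width: 0.498
gripper_force: 0.0
```

move_arm(linear=[[-1.7, -3.6, 0.7], [-1.7, -3.6, 0.7], [-1.7, -3.6, 0.7], [-1.7, -3.6, 0.7], [-1.7, -3.6, 0.7]], rotation=[[0, 0, 0], [0, 0, 0], [0, 0, 0], [0, 0, 0], [0, 0, 0]], jaw=[0, 0, 0, 0, 0])

```text
t: 2.4
tcp_pos: [462.2, -72.0, 147.9]
orientation: [[-1.0, 0.028, -0.0], [0.028, 1.0, 0.0], [0.0, 0.0, -1.0]]
wrist_force: [-0.1, 0.2, 0.4]
grip_width: 0.498
gripper_force: 0.0
```

```bash
python3 -c "
from h import *
to(-75,1,46,90)"
```

```text
turn tool z -0.23 shift cm [-0.65  0.53 10.19] board [-81.5  -4.3] z 147.9 jaw 0.49763978364026457 t 2.4 F [-0.1  0.2  0.4]
```

move_arm(linear=[[-0.2, 0.5, 2.5], [0, 0, 2.5], [0, 0, 2.5], [0, 0, 2.7], [0, 0, 0]], rotation=[[0, 0, -0.2], [0, 0, 0], [0, 0, 0], [0, 0, 0], [0, 0, 0]], jaw=[0, 0, 0, 0, 0])

```text
t: 3.02
tcp_pos: [462.7, -65.4, 44.8]
orientation: [[-1.0, 0.024, -0.004], [0.024, 1.0, 0.001], [0.004, 0.001, -1.0]]
wrist_force: [-0.2, 0.1, 0.0]
grip_width: 0.504
gripper_force: 0.0
```

Run:
```python
from h import *
to(-60,1,42,90)
c=cap('side'); im=c['pixels'][200:380,230:450]; cv2.imwrite('pics/s1.png',cv2.cvtColor(cv2.resize(im,None,fx=3.5,fy=3.3),cv2.COLOR_RGB2BGR))
p=r.get_obs()['tcp_pos']
for z in (12,20,30):   # expected pixels of finger line at heights
  q=c['R']@np.array([p[0],p[1],z])+c['t']; print(z,c['f']*q[0]/q[2]+c['cx'],c['f']*q[1]/q[2]+c['cy'])
```

```text
turn tool z -0.03 shift cm [-2.12 -0.13  0.27] board [-81.1   2.3] z 44.8 jaw 0.5044043307531234 t 3.025 F [-0.2  0.1  0. ]
12 290.9655759882528 284.23628265188177
20 290.91661373200805 280.9117637851338
30 290.85483220743964 276.71682139895097
```

View pics/s1.png

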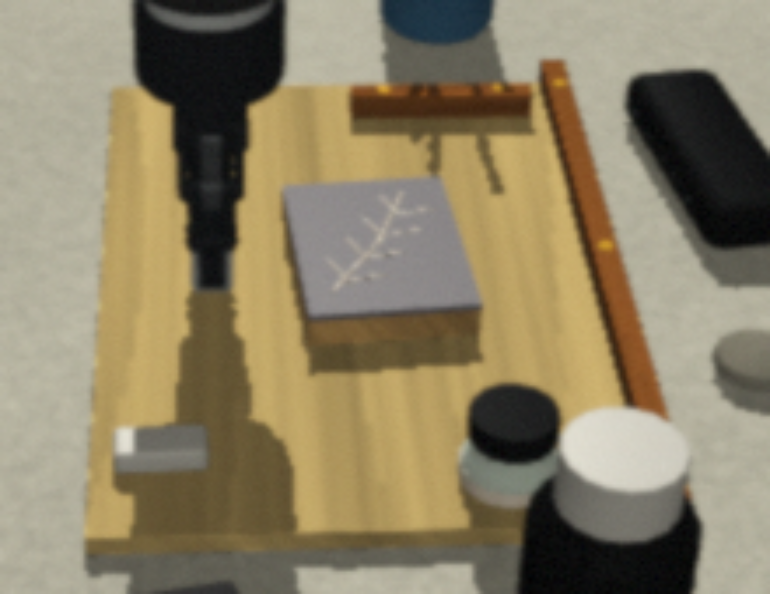

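The side view shows the fingers at crop (212,288), in front of the block's near side. Their tips sit at z≈28, because half open they stand back. I'll go about 9 mm lower, then push.

move_arm(linear=[[0, 0, 0.4], [0, -0.1, 0.5], [-1.0, 0, 0], [-1.0, 0, 0], [0, 0, 0]], rotation=[[0, 0, 0], [0, 0, 0], [0, 0, 0], [0, 0, 0], [0, 0, 0]], jaw=[0, 0, 0, 0, 0])

```text
t: 3.7
tcp_pos: [485.3, -67.4, 37.5]
orientation: [[-1.0, 0.024, 0.002], [0.024, 1.0, -0.0], [-0.002, -0.0, -1.0]]
wrist_force: [0.2, -0.5, -0.7]
grip_width: 0.501
gripper_force: 0.0
```

Run:
```python
from h import *
to(24,1,36,90)
```

```text
turn tool z -0.0 shift cm [-8.25  0.02  0.16] board [-58.5   0.8] z 37.5 jaw 0.5009485721812341 t 3.7 F [ 0.2 -0.5 -0.7]
```

move_arm(linear=[[-0.8, 0, 0], [-0.8, 0, 0], [-0.8, 0, 0], [-0.8, 0, 0], [-0.8, 0, 0]], rotation=[[0, 0, 0], [0, 0, 0], [0, 0, 0], [0, 0, 0], [0, 0, 0]], jaw=[0, 0, 0, 0, 0])

```text
t: 4.32
tcp_pos: [524.5, -68.2, 37.2]
orientation: [[-1.0, 0.024, -0.0], [0.024, 1.0, 0.0], [0.0, 0.0, -1.0]]
wrist_force: [-1.4, -0.8, 0.5]
grip_width: 0.499
gripper_force: 0.5
```

move_arm(linear=[[-0.7, 0, 0], [-0.7, 0, 0], [-0.7, 0, 0], [-0.7, 0, 0], [-0.5, 0, 0]], rotation=[[0, 0, 0], [0, 0, 0], [0, 0, 0], [0, 0, 0], [0, 0, 0]], jaw=[0, 0, 0, 0, 0])

```text
t: 4.95
tcp_pos: [557.4, -69.0, 37.3]
orientation: [[-1.0, 0.024, 0.0], [0.024, 1.0, 0.0], [-0.0, 0.0, -1.0]]
wrist_force: [-0.2, 0.2, 1.1]
grip_width: 0.498
gripper_force: 0.8
```

Run:
```python
from h import *
to(24,1,36,90)
c=cap('top'); b=block(c); print(b,w2b(b),b[4]+1.35)
```

```text
turn tool z -0.02 shift cm [-1.04  0.01  0.13] board [13.6  0.9] z 37.3 jaw 0.49814133001349803 t 4.95 F [-0.2  0.2  1.1]
[579.74 -89.02 254.08 176.16  79.34] [ 36.38755478 -18.56787165] 80.69
```

move_arm(linear=[[-0.3, 0, 0], [-0.3, 0, 0], [-0.2, 0, 0], [0, 0, 0]], rotation=[[0, 0, 0], [0, 0, 0], [0, 0, 0], [0, 0, 0]], jaw=[0, 0, 0, 0])

```text
t: 5.5
tcp_pos: [565.3, -69.2, 37.4]
orientation: [[-1.0, 0.024, 0.001], [0.024, 1.0, -0.0], [-0.001, -0.0, -1.0]]
wrist_force: [0.1, 0.4, 0.8]
grip_width: 0.504
gripper_force: 0.0
```

move_arm(linear=[[-0.2, 0, 0], [-0.2, 0, 0], [0, 0, 0]], rotation=[[0, 0, 0], [0, 0, 0], [0, 0, 0]], jaw=[0, 0, 0])

```text
t: 5.88
tcp_pos: [566.5, -69.1, 37.2]
orientation: [[-1.0, 0.024, -0.006], [0.024, 1.0, 0.001], [0.006, 0.001, -1.0]]
wrist_force: [-9.8, -0.7, 7.5]
grip_width: 0.502
gripper_force: 4.9
```

move_arm(linear=[[2.0, 0, 0], [2.0, 0, -2.0], [0, 0, -4.0], [0, 0, -4.0], [0, 0, 0]], rotation=[[0, 0, 0], [0, 0, 0], [0, 0, 10], [0, 0, 10], [0, 0, 10]], jaw=[0, 0, 0, 0, 0])

```text
t: 6.5
tcp_pos: [531.2, -68.9, 140.9]
orientation: [[-0.851, 0.525, 0.008], [0.525, 0.851, -0.002], [-0.008, 0.002, -1.0]]
wrist_force: [0.1, -0.8, 1.6]
grip_width: 0.502
gripper_force: 0.0
```

move_arm(linear=[[0, 0, 0], [0, 0, 0], [0, 0, 0], [0, 0, 0], [0, 0, 0]], rotation=[[0, 0, 10], [0, 0, 10], [0, 0, 10], [0, 0, 10], [0, 0, 10]], jaw=[0, 0, 0, 0, 0])

```text
t: 7.12
tcp_pos: [529.3, -68.4, 137.5]
orientation: [[-0.144, 0.99, 0.001], [0.99, 0.144, -0.0], [-0.0, 0.001, -1.0]]
wrist_force: [0.1, -0.4, -0.4]
grip_width: 0.498
gripper_force: 0.0
```

move_arm(linear=[[0, 0, 0], [-4.0, 0, 0], [-4.0, 0, 0], [0, 0, 0]], rotation=[[0, 0, 10], [0, 0, 0], [0, 0, 0], [0, 0, 0]], jaw=[0, 0, 0, 0])

```text
t: 7.62
tcp_pos: [527.4, -150.8, 137.4]
orientation: [[0.027, 1.0, 0.001], [1.0, -0.027, -0.001], [-0.001, 0.001, -1.0]]
wrist_force: [0.2, 0.3, -0.5]
grip_width: 0.501
gripper_force: 0.0
```

Run:
```python
from h import *
to(75,-92,140,0)
c=cap('top'); save(c,'pics/t2.png'); b=block(c); print(b,w2b(b),b[4]+1.35)
```

```text
turn tool z -0.2 shift cm [-1.05  8.95 -0.25] board [-14.5 -81.5] z 137.4 jaw 0.5011461316777219 t 7.625 F [ 0.2  0.3 -0.5]
[ 579.04 -106.2   219.38  182.98   89.87] [ 36.09250583 -35.75959483] 91.22
```

View pics/t2.png

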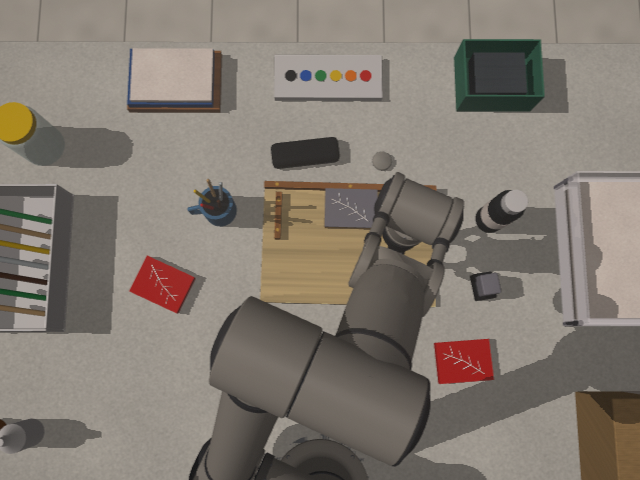

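The block now lies against the fence, its left end at px 325 and the stop's face at px ~283. The hand covers its right end. Next I go down beside the right end and push left.

move_arm(linear=[[-0.9, 4.0, 0], [0, 5.0, 0], [0, 0, 4.0], [0, 0, 3.0], [0, 0, 0]], rotation=[[0, 0, -0.2], [0, 0, 0], [0, 0, 0], [0, 0, 0], [0, 0, 0]], jaw=[0, 0, 0, 0, 0])

```text
t: 8.3
tcp_pos: [615.4, -157.4, 64.8]
orientation: [[0.019, 1.0, -0.005], [1.0, -0.019, 0.002], [0.002, -0.005, -1.0]]
wrist_force: [0.2, 0.2, 0.8]
grip_width: 0.499
gripper_force: 0.0
```

Run:
```python
from h import *
to(75,27,37,0)
```

```text
turn tool z 0.25 shift cm [11.31  0.15  2.8 ] board [ 73.6 -86.1] z 64.8 jaw 0.4991490197467578 t 8.3 F [0.2 0.2 0.8]
```

move_arm(linear=[[0, 0.1, 1.5], [0, 0, 1.3], [0, 0, 0], [0.7, 0, 0], [0.8, 0, 0]], rotation=[[0, 0, 0.2], [0, 0, 0], [0, 0, 0], [0, 0, 0], [0, 0, 0]], jaw=[0, 0, 0, 0, 0])

```text
t: 8.93
tcp_pos: [618.5, -143.9, 39.9]
orientation: [[0.024, 1.0, 0.001], [1.0, -0.024, -0.0], [-0.0, 0.001, -1.0]]
wrist_force: [0.5, 0.4, 0.1]
grip_width: 0.499
gripper_force: 0.0
```

move_arm(linear=[[0.8, 0, 0], [0.8, 0, 0], [0.8, 0, 0], [0.8, 0, 0], [0.8, 0, 0]], rotation=[[0, 0, 0], [0, 0, 0], [0, 0, 0], [0, 0, 0], [0, 0, 0]], jaw=[0, 0, 0, 0, 0])

```text
t: 9.55
tcp_pos: [619.2, -103.8, 39.3]
orientation: [[0.024, 1.0, 0.0], [1.0, -0.024, 0.0], [0.0, 0.0, -1.0]]
wrist_force: [0.4, -1.8, 1.8]
grip_width: 0.5
gripper_force: 0.9
```

move_arm(linear=[[0.8, 0, 0], [0.8, 0, 0], [0.8, 0, 0], [0.8, 0, 0], [0.8, 0, 0]], rotation=[[0, 0, 0], [0, 0, 0], [0, 0, 0], [0, 0, 0], [0, 0, 0]], jaw=[0, 0, 0, 0, 0])

```text
t: 10.18
tcp_pos: [620.1, -63.8, 39.3]
orientation: [[0.024, 1.0, -0.0], [1.0, -0.024, 0.0], [0.0, -0.0, -1.0]]
wrist_force: [0.0, -1.3, 1.3]
grip_width: 0.501
gripper_force: 0.9
```

Run:
```python
from h import *
to(75,27,37,0)
```

```text
turn tool z -0.02 shift cm [ 1.94 -0.12  0.23] board [76.2  7.6] z 39.3 jaw 0.5005796411294584 t 10.175 F [ 0.  -1.3  1.3]
```

move_arm(linear=[[0.5, 0, 0], [0.5, 0, 0], [0.4, 0, 0], [0.2, 0, 0], [0, 0, 0]], rotation=[[0, 0, 0], [0, 0, 0], [0, 0, 0], [0, 0, 0], [0, 0, 0]], jaw=[0, 0, 0, 0, 0])

```text
t: 10.8
tcp_pos: [620.4, -48.0, 39.2]
orientation: [[0.024, 1.0, -0.0], [1.0, -0.024, 0.001], [0.001, -0.0, -1.0]]
wrist_force: [-0.6, 0.1, 0.4]
grip_width: 0.497
gripper_force: 0.0
```

move_arm(linear=[[0.2, 0, 0], [0.2, 0, 0], [0, 0, 0]], rotation=[[0, 0, 0], [0, 0, 0], [0, 0, 0]], jaw=[0, 0, 0])

```text
t: 11.18
tcp_pos: [620.5, -44.1, 39.2]
orientation: [[0.024, 1.0, -0.0], [1.0, -0.024, 0.0], [0.0, -0.0, -1.0]]
wrist_force: [0.4, 0.3, -0.1]
grip_width: 0.498
gripper_force: 0.0
```

move_arm(linear=[[0.1, 0, 0], [0.1, 0, 0], [0.1, 0, 0], [0, 0, 0]], rotation=[[0, 0, 0], [0, 0, 0], [0, 0, 0], [0, 0, 0]], jaw=[0, 0, 0, 0])

```text
t: 11.68
tcp_pos: [620.6, -41.4, 39.3]
orientation: [[0.024, 1.0, -0.0], [1.0, -0.024, -0.0], [-0.0, -0.0, -1.0]]
wrist_force: [-0.1, -0.1, -1.1]
grip_width: 0.5
gripper_force: 0.7
```

move_arm(linear=[[0.1, 0, 0], [0.1, 0, 0], [0.1, 0, 0], [0, 0, 0]], rotation=[[0, 0, 0], [0, 0, 0], [0, 0, 0], [0, 0, 0]], jaw=[0, 0, 0, 0])

```text
t: 12.18
tcp_pos: [620.6, -41.2, 39.4]
orientation: [[0.024, 1.0, -0.0], [1.0, -0.024, -0.004], [-0.004, -0.0, -1.0]]
wrist_force: [-2.1, -12.7, -1.1]
grip_width: 0.5
gripper_force: 6.5
```

move_arm(linear=[[-1.5, 0, 0], [-1.5, 0, -2.0], [0, 0, -5.0], [0, -3.0, -5.0], [0, -5.0, -3.0]], rotation=[[0, 0, 0], [0, 0, 0], [0, 0, 0], [0, 0, 0], [0, 0, 0]], jaw=[0, 0, 0, 0, 0])

```text
t: 12.8
tcp_pos: [540.9, -66.8, 191.8]
orientation: [[0.024, 1.0, 0.005], [1.0, -0.024, -0.0], [-0.0, 0.005, -1.0]]
wrist_force: [-0.1, 0.1, 1.5]
grip_width: 0.5
gripper_force: 0.0
```

move_arm(linear=[[-2.0, -5.0, 0], [-2.0, -5.0, 0], [-3.0, -4.0, 0], [-4.0, 0, 0], [0, 0, 0]], rotation=[[0, 0, 0], [0, 0, 0], [0, 0, 0], [0, 0, 0], [0, 0, 0]], jaw=[0, 0, 0, 0, 0])

```text
t: 13.42
tcp_pos: [397.5, -175.2, 189.8]
orientation: [[0.027, 1.0, 0.002], [1.0, -0.027, -0.001], [-0.001, 0.002, -1.0]]
wrist_force: [-0.3, -0.3, -0.5]
grip_width: 0.496
gripper_force: 0.0
```

Run:
```python
from h import *
to(75,27,37,0)
c=cap('top'); im=c['pixels'][170:310,250:450]; cv2.imwrite('pics/t3.png',cv2.cvtColor(cv2.resize(im,None,fx=4,fy=4,interpolation=2),cv2.COLOR_RGB2BGR)); b=block(c); print(b,w2b(b),b[4]+1.35)
```

```text
turn tool z -0.22 shift cm [13.61 21.85 15.31] board [-143.8 -109. ] z 189.8 jaw 0.4963432283666399 t 13.425 F [-0.3 -0.3 -0.5]
[ 6.3379e+02 -5.5950e+01  2.8438e+02  1.0842e+02  2.1000e-01] [89.64343071 15.76635441] 1.56
```

View pics/t3.png

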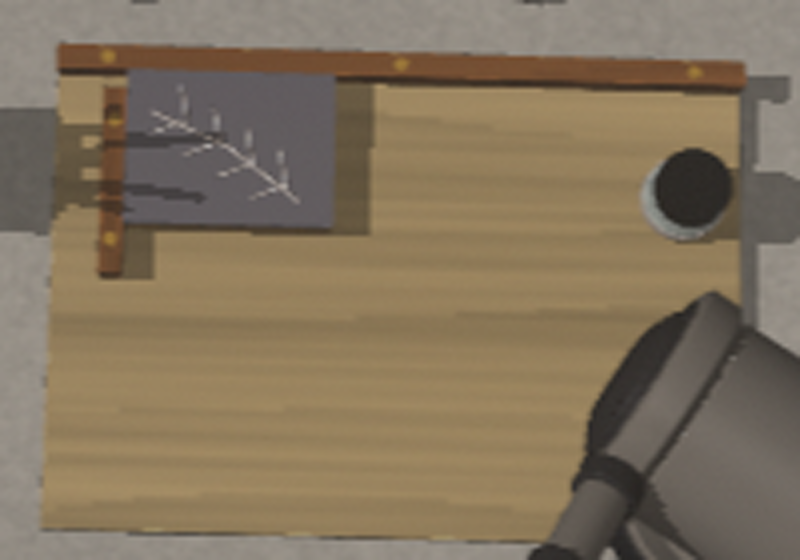

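The picture shows the block in the corner, its far edge on the fence at crop row ~72 and its left end on the stop at crop column ~126. Now I check its pose in numbers.

Run:
```python
from h import *
c=cap('top'); hsv=cv2.cvtColor(c['pixels'],cv2.COLOR_RGB2HSV)
m=np.zeros((480,640),np.uint8); s=(slice(187,232),slice(276,340)); m[s]=((hsv[s][...,1]<70)&(hsv[s][...,2]>40))*255
m=cv2.morphologyEx(cv2.morphologyEx(m,cv2.MORPH_OPEN,np.ones((3,3))),cv2.MORPH_CLOSE,np.ones((9,9)))
k=max(cv2.findContours(m,cv2.RETR_EXTERNAL,cv2.CHAIN_APPROX_NONE)[0],key=cv2.contourArea)
P=k[:,0,:]; print(cv2.boundingRect(k)); w=ray(c,P,34)[:,:2]; b=rectl(w.astype(np.float32)); print(b,w2b(b),b[4]+1.35)
x,y,W,H=cv2.boundingRect(k)
for n,sel in dict(far=(P[:,1]<y+4)&(P[:,0]>x+5)&(P[:,0]<x+W-6),near=(P[:,1]>y+H-5)&(P[:,0]>x+5)&(P[:,0]<x+W-6),left=(P[:,0]<x+4)&(P[:,1]>y+5)&(P[:,1]<y+H-6),right=(P[:,0]>x+W-5)&(P[:,1]>y+5)&(P[:,1]<y+H-6)).items():
    v=cv2.fitLine(w[sel].astype(np.float32),cv2.DIST_HUBER,0,.01,.01).ravel()
    print(n,w2b(v[2:]).round(1),np.degrees(np.arctan2(v[1],v[0])).round(2)+1.35)
```

```text
(281, 187, 53, 40)
[ 6.2492e+02  2.6540e+01  1.1948e+02  9.1490e+01 -2.6000e-01] [78.83244775 98.02448256] 1.09
far [122.5  99.2] -88.450005
near [34.  92.3] 89.56
left [ 83.2 156.5] -0.9799999
right [82.4 38.3] 1.09
```

The block measures home within the noise: (78.8, 98.0), about 1°. There is plenty of time left, so I'll add one gentle squaring nudge towards the fence to be sure.

move_arm(linear=[[0, 0, 0], [0, 0, 0], [0, 0, 0], [0, 0, 0], [0, 0, 0]], rotation=[[0, 0, -10], [0, 0, -10], [0, 0, -10], [0, 0, -10], [0, 0, -10]], jaw=[0, 0, 0, 0, 0])

```text
t: 14.15
tcp_pos: [397.8, -171.8, 189.2]
orientation: [[-0.755, 0.655, -0.0], [0.655, 0.755, 0.001], [0.001, 0.001, -1.0]]
wrist_force: [0.2, -0.0, -0.9]
grip_width: 0.5
gripper_force: 0.0
```

move_arm(linear=[[0, 0, 0], [0, 0, 0], [0, 0, 0], [0, 0, 0], [0, 0, 0]], rotation=[[0, 0, -10], [0, 0, -10], [0, 0, -10], [0, 0, -10], [0, 0, 0]], jaw=[0, 0, 0, 0, 0])

```text
t: 14.78
tcp_pos: [397.7, -172.0, 189.2]
orientation: [[-1.0, 0.024, -0.0], [0.024, 1.0, 0.001], [0.0, 0.001, -1.0]]
wrist_force: [0.0, -0.1, 0.2]
grip_width: 0.501
gripper_force: 0.0
```

Run:
```python
from h import *
to(-5,96,120,90)
```

```text
turn tool z -0.02 shift cm [-13.86  20.18   6.93] board [-143.6 -105.9] z 189.2 jaw 0.5014379440113781 t 14.775 F [ 0.  -0.1  0.2]
```

move_arm(linear=[[-2.8, 4.0, 1.4], [-2.8, 4.0, 1.4], [-2.8, 4.0, 1.4], [-2.8, 4.0, 1.4], [-2.7, 4.2, 1.3]], rotation=[[0, 0, 0], [0, 0, 0], [0, 0, 0], [0, 0, 0], [0, 0, 0]], jaw=[0, 0, 0, 0, 0])

```text
t: 15.4
tcp_pos: [542.0, 27.7, 119.7]
orientation: [[-1.0, 0.028, -0.0], [0.028, 1.0, 0.0], [0.0, 0.0, -1.0]]
wrist_force: [-0.3, -0.6, -0.3]
grip_width: 0.498
gripper_force: 0.0
```

move_arm(linear=[[0, 0, 2.5], [0, 0, 2.5], [0, 0, 2.0], [0, 0, 1.0], [0, 0, 0]], rotation=[[0, 0, 0], [0, 0, 0], [0, 0, 0], [0, 0, 0], [0, 0, 0]], jaw=[0, 0, 0, 0, 0])

```text
t: 16.02
tcp_pos: [540.9, 25.9, 39.9]
orientation: [[-1.0, 0.025, -0.001], [0.025, 1.0, 0.0], [0.001, 0.0, -1.0]]
wrist_force: [-0.2, -0.0, 0.2]
grip_width: 0.502
gripper_force: 0.0
```

Run:
```python
from h import *
to(20,96,38,90)
```

```text
turn tool z -0.09 shift cm [-2.51  0.06  0.18] board [-5.1 95.4] z 39.9 jaw 0.5020703244941738 t 16.025 F [-0.2 -0.   0.2]
```

move_arm(linear=[[-0.8, 0, 0.2], [-0.8, 0, 0], [-0.5, 0, 0], [-0.3, 0, 0], [0, 0, 0]], rotation=[[0, 0, 0], [0, 0, 0], [0, 0, 0], [0, 0, 0], [0, 0, 0]], jaw=[0, 0, 0, 0, 0])

```text
t: 16.65
tcp_pos: [565.4, 25.0, 38.3]
orientation: [[-1.0, 0.024, 0.0], [0.024, 1.0, 0.0], [-0.0, 0.0, -1.0]]
wrist_force: [0.4, -0.9, -0.6]
grip_width: 0.504
gripper_force: 0.0
```

move_arm(linear=[[-0.1, 0, 0], [-0.1, 0, 0], [-0.1, 0, 0], [-0.1, 0, 0], [0, 0, 0]], rotation=[[0, 0, 0], [0, 0, 0], [0, 0, 0], [0, 0, 0], [0, 0, 0]], jaw=[0, 0, 0, 0, 0])

```text
t: 17.27
tcp_pos: [568.8, 24.9, 38.2]
orientation: [[-1.0, 0.024, -0.001], [0.024, 1.0, 0.0], [0.001, 0.0, -1.0]]
wrist_force: [-2.2, -0.5, 1.6]
grip_width: 0.5
gripper_force: 1.4
```

move_arm(linear=[[-0.1, 0, 0], [-0.1, 0, 0], [-0.1, 0, 0], [0, 0, 0]], rotation=[[0, 0, 0], [0, 0, 0], [0, 0, 0], [0, 0, 0]], jaw=[0, 0, 0, 0])

```text
t: 17.77
tcp_pos: [569.0, 25.0, 38.1]
orientation: [[-1.0, 0.024, -0.008], [0.024, 1.0, 0.0], [0.008, 0.0, -1.0]]
wrist_force: [-12.7, -0.4, 10.6]
grip_width: 0.499
gripper_force: 6.5
```

move_arm(linear=[[2.0, 0, 0], [2.5, 0, 0], [3.0, 0, -4.0], [4.0, 0, -5.0], [5.0, 0, -3.0]], rotation=[[0, 0, 0], [0, 0, 0], [0, 0, 0], [0, 0, 0], [0, 0, 0]], jaw=[0, 0, 0, 0, 0])

```text
t: 18.4
tcp_pos: [408.8, 28.6, 159.1]
orientation: [[-1.0, 0.024, 0.005], [0.024, 1.0, -0.0], [-0.005, -0.0, -1.0]]
wrist_force: [-0.3, 0.5, 0.7]
grip_width: 0.495
gripper_force: 0.0
```

move_arm(linear=[[0, 5, -2], [0, 5, -2], [0, 5, 0], [0, 5, 0], [0, 5, 0]], rotation=[[0, 0, 0], [0, 0, 0], [0, 0, 0], [0, 0, 0], [0, 0, 0]], jaw=[0, 0, 0, 0, 0])

```text
t: 19.02
tcp_pos: [414.5, 280.7, 197.5]
orientation: [[-1.0, 0.024, 0.002], [0.024, 1.0, 0.001], [-0.002, 0.001, -1.0]]
wrist_force: [0.8, 0.1, -0.0]
grip_width: 0.501
gripper_force: 0.0
```

move_arm(linear=[[0, 5, 0], [0, 0, 0], [0, 0, 0]], rotation=[[0, 0, 0], [0, 0, 0], [0, 0, 0]], jaw=[0, 0, 0])

```text
t: 19.4
tcp_pos: [415.3, 328.4, 196.9]
orientation: [[-1.0, 0.023, -0.0], [0.023, 1.0, -0.0], [0.0, -0.0, -1.0]]
wrist_force: [-0.3, -0.5, -0.2]
grip_width: 0.501
gripper_force: 0.0
```

Run:
```python
from h import *
c=cap('top'); im=c['pixels'][170:310,250:450]; cv2.imwrite('pics/t4.png',cv2.cvtColor(cv2.resize(im,None,fx=4,fy=4,interpolation=2),cv2.COLOR_RGB2BGR))
```

```text
(no output)
```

View pics/t4.png

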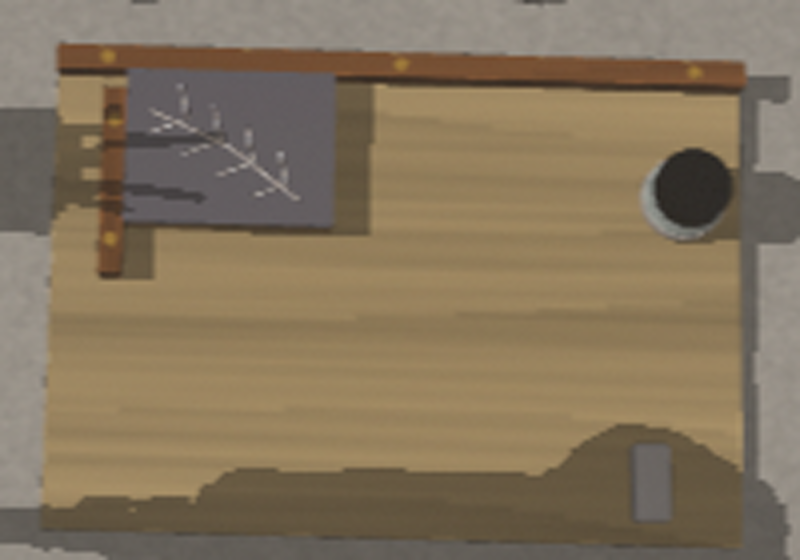

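The block (crop 126–335, 70–228) sits flush against the fence and the stop. The jar and eraser are where they were, and the hand is clear.

```bash
python3 -c "
from rig import job
print(job.finish_job())"
```

```text
the job is handed in; nothing more can be done
None
```

The block is pushed home flush against the far fence and the side stop, as far as the camera and contact forces show; the hand is clear and the job is handed in, but no verdict came back.

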